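Shift the stage-drive selector of a profile projector into the green slot

TASK

The black-knobbed selector lever of the projector's stage drive is parked in the white-marked slot of its H-gate. Push it with the fingertips, gently and without gripping it, through the gate until it is fully home in the green-marked slot, without driving it into the red or the yellow slot on the way, then let go of it and leave it there. Leave the gauges, parts and other loose things on the bench where they are.

Things in the scene. Friction and masses are not known exactly. Their poses are not given: they have to be found in the camera images.
- gate_centre (a point): Middle of the H-gate, mid-thickness of the 8 thick aluminium top plate (upper face 4 higher) of a fixed cream box, 150 x 160 x 95 high, turned on the bench. z up, y along the cross bar (neutral, at x = 0), x along the two columns at y = +26 and -26. Slots are 18 wide; at the plate the stem's axis can reach x = +26 and -26 in each column: four slot ends.
- stem_in_gate (a point): Point on the axis of the lever's stem where it passes the gate plate, half-way between pivot and knob. The steel stem is 12 in diameter, so it has 3 of play each side in the slot.
- knob (a point): Centre of the black ball knob, 32 in diameter, 160 from the lever's pivot, which lies 80 below gate_centre: the knob moves twice as far as the stem at the gate. Upright, it is 80 above gate_centre, about 15 lower in a slot end. The lever tilts both ways until the gate's walls stop it, and stays where it is left: about 3 to 5 N at the knob moves it.
- cross_tilt (a joint): Tilt of the lever along the cross bar: 0 in the middle, about +0.31 in the column at gate y = -26, about -0.31 in the column at gate y = +26.
- along_tilt (a joint): Tilt of the lever along the columns: 0 in neutral, about +0.30 at the slot ends at gate x = +26, about -0.30 at those at gate x = -26.
- mark_white: Two white strips (each 28 x 12, 2 thick) on the plate, one on either side of a slot end, and a tile of that colour seen down the slot; the origin is mid-way between them, at the slot's end (the place of the stem's axis when home there), on the plate's upper face. The lever starts parked here, always at gate x = -26, y = +26.
- mark_green: Two green strips (each 28 x 12, 2 thick) on the plate, one on either side of a slot end, and a tile of that colour seen down the slot; the origin is mid-way between them, at the slot's end (the place of the stem's axis when home there), on the plate's upper face. Which of the other three slot ends bears this colour changes from start to start.
- mark_red: Two red strips (each 28 x 12, 2 thick) on the plate, one on either side of a slot end, and a tile of that colour seen down the slot; the origin is mid-way between them, at the slot's end (the place of the stem's axis when home there), on the plate's upper face. Which of the other three slot ends bears this colour changes from start to start.
- mark_yellow: Two yellow strips (each 28 x 12, 2 thick) on the plate, one on either side of a slot end, and a tile of that colour seen down the slot; the origin is mid-way between them, at the slot's end (the place of the stem's axis when home there), on the plate's upper face. Which of the other three slot ends bears this colour changes from start to start.
- ring_gauge: Loose bystander: steel ring gauge lying flat, 60 outside, 20 high; origin at the centre of its underside. Not to be disturbed.
- gauge_block: Loose bystander: upright steel gauge block, 35 x 12 x 30 high; origin at the centre of its underside. Not to be disturbed.
- stepped_shaft: Loose bystander: brass stepped shaft standing on its 40 wide end, 50 high; origin at the centre of its underside. Not to be disturbed.
- brush: Loose bystander: small cleaning brush lying flat, 160 long, under 40 high; origin at the middle of its length, on its underside. Not to be disturbed.
- cleaner: Loose bystander: amber cleaner bottle, 48 across, 100 high; origin at the centre of its underside. Not to be disturbed.
- plug_gauge: Loose bystander: steel plug gauge standing upright, 28 across, 80 high; origin at the centre of its underside. Not to be disturbed.
- vee_block: Loose bystander: dark steel vee block, 60 x 50 x 42 high; origin at the centre of its underside. Not to be disturbed.
There are look-alikes about, which are no part of the job. Of the things that look like the part that bears gate_centre, the middle-sized one is meant.

How it is judged:
By the outcome, as a careful person would: the job done as asked, in the order asked, and still so for the second after the job is handed in, with the robot touching nothing.
It also fails if it takes over 64 s, if anything falls off the work surface, if the arm or the gripper's body presses on something with over 40 N, if the wrist force passes 120 N, or if a joint passes its speed limit or range.

ROBOT

A 6-joint arm with a two-finger parallel gripper is mounted at the origin on the work surface. World frame = base frame: x ahead of the robot, y to its left, z up, the work surface at z = 0. Lengths are in m, angles in rad, forces in N, time in s.
With the tool pointing down it reaches from about 0.375 to 0.9 m from the base axis. Payload 3.1 kg.
Tool frame: the origin (TCP) lies at the very end of the fingers, on their centre line; the grasp point (between the pads) lies 19 mm behind it; y points along the fingers, x is the direction in which the jaws open and shut, and the axes are right-handed (so a half turn about y gives the same grasp; the last joint's range is limited). The gripper opens to 87 mm and grips with 3 to 60 N. Pads are 19 mm wide; open, the fingers measure 117 mm over their backs; the gripper's body (75 mm by 190 mm) begins 51 mm behind the grasp point.
Start: joints at [-1.448, 0.527, 1.433, -0, 1.181, -0.178], TCP at [0.185, -0.597, 0.223] pointing down, gripper open.
Joint ranges: [-3.08, 3.08], [-0.75, 2.2], [0.22, 2.44], [-1.43, 4.57], [0, 2.65], [-2.85, 2.85]. Speed limits (rad/s): [2.79, 2.79, 3.14, 3.14, 3.14, 3.14].

INTERFACE

Orientations are given as a unit quaternion [x, y, z, w].
In Python, from rig import robot gives the robot as it stands.
- The arm moves only by the shell command python3 -m creep 'ROWS' [FORCE]. ROWS is JSON, a list of rows, each a list of 3 entries, a list of its own where there are three numbers: the shift along the tool's x, y, z in mm, then the turn about the tool's y in rad, then the opening, from 0 (shut) to 1 (fully open). A call has 1 to 8 rows; each row shifts and turns the commanded pose from where the row before left it, along the tool's axes as they then stand; what a row does not reach is not made up. A row lasts 1/10 s, in which the tool goes at most 50 mm and 8.59 degrees, less where a joint would pass 70% of its speed; a pose out of reach is approached as far as the arm can. A call with a gripper value outside its range is refused whole. The fingers move at their own pace and stop on an object; FORCE is the grip in N (left out, the last holds). Time passes only in rows, so rows that do not move let the fingers close. It gives the time, the measured TCP pose, the force and the opening at its end, in the units of the state.
- robot.get_obs(): the state, without advancing time (a new reading comes with each control period).
- robot.camera(name): name is "side" or "top" or "wrist"; returns a dict with "pixels" (400x640x3 uint8, red, green, blue), "fx", "fy", "cx", "cy" (pixels), "position" and "rotation" of the camera in the world. Camera axes: x right, y up, looking along -z (the intrinsics and any distortion apply to the point x, -y, -z); pixel columns grow to the right and rows downward; lengths in m; the calibration is good to about 2 mm. A picture is of the moment at which its call begins. There is no depth.
- robot.hand_in(): hands the job in, once; it reports no verdict.
The state is a dict: "time": time; "q": joint angles; "joint_velocities": joint speeds; "joint_torque": joint torques, N m; "position": TCP position; "tool_rot": TCP orientation; "ft_force": force on the tool from outside, world axes, zero at the start; "moment": the same for the moment, N m; "grip_width": finger opening in m.
Only numpy, scipy, OpenCV 4.12 (cv2) and the standard library are available. Lean on these libraries where they do the work, as an engineer would, in place of code of your own. Each camera call takes 0.05 s, during which the arm holds its last target.

## Working session

There is one attempt and no reset: what is moved stays moved. The work goes in short steps, Python scripts to look and compute and a shell command to move; the robot and the scene stay as the last step left them, time stands still between calls to the robot, and variables do not carry over. Pictures are saved under pics/ and viewed, and the job is handed in when it is done.

```bash
ls; mkdir -p pics; python3 - <<'E'
from rig import robot
import cv2,numpy as np
o=robot.get_obs();print(o)
for n in ["side","top","wrist"]:
    c=robot.camera(n);cv2.imwrite(f"pics/{n}0.png",c["pixels"][:,:,::-1])
    print(n,{k:v for k,v in c.items() if k!="pixels"})
E
```

```text
pics
{'time': 0.0, 'q': array([-1.44853087e+00,  5.28498679e-01,  1.43389439e+00, -8.51587741e-06,
        1.18137295e+00, -1.78481153e-01]), 'joint_velocities': array([-1.97252519e-04,  5.52895012e-04, -2.24203096e-05,  1.53099033e-03,
       -4.85352526e-04, -9.14499363e-04]), 'joint_torque': array([-5.16946620e-04, -4.40038097e+01, -1.76590472e+01,  6.30117743e-02,
        5.82283689e-02, -1.74608685e-04]), 'position': array([ 0.18509313, -0.59620499,  0.22155417]), 'tool_rot': array([-0.56870509,  0.4199827 , -0.41892294,  0.56981806]), 'ft_force': array([-0.18033438, -0.19455394, -0.39521687]), 'moment': array([ 0.01552297, -0.01661586,  0.00157742]), 'grip_width': 0.0868747430065826}
side {'fx': 362.4933231554628, 'fy': 362.4933231554628, 'cx': 321.83345714132287, 'cy': 202.241828294824, 'position': array([0.11966653, 0.66868118, 0.76141887]), 'rotation': array([-0.09860226,  0.40848815,  0.88176542, -0.21425398])}
top {'fx': 514.1604800371431, 'fy': 514.1604800371431, 'cx': 322.20539862686434, 'cy': 198.8771970957967, 'position': array([ 0.35116185, -0.00174205,  1.55541441]), 'rotation': array([ 0.02979769, -0.02536002, -0.70550992,  0.70761905])}
wrist {'fx': 280.839887304997, 'fy': 280.839887304997, 'cx': 320.910918450404, 'cy': 201.39959850774034, 'position': array([ 0.24936447, -0.57509821,  0.38414466]), 'rotation': array([-0.10057999,  0.07532536, -0.58841756,  0.79873308])}
```

View pics/side0.png

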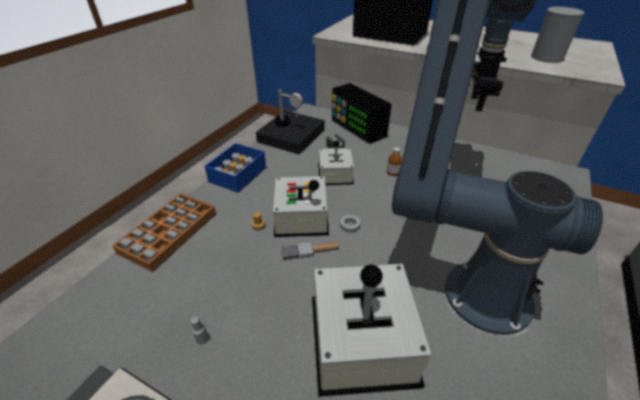

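View pics/top0.png

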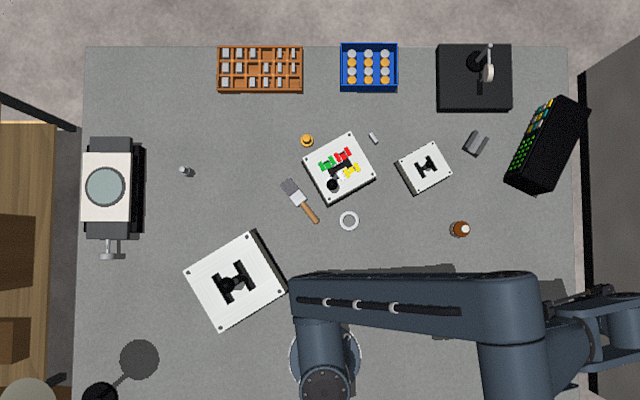

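View pics/wrist0.png

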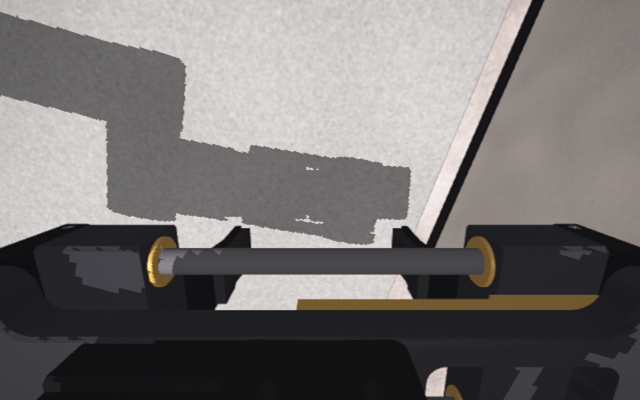

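Candidates for the gate in the top view: the large box at (235,282), the middle-sized one with coloured marks at (339,168), and the small one at (424,168). I choose the middle-sized box at (339,168), and check it in a close crop.

```bash
cat > h.py <<'E'
import numpy as np,cv2
from scipy.spatial.transform import Rotation as R
def ray(c,u,v):
    d=np.array([(u-c["cx"])/c["fx"],-(v-c["cy"])/c["fy"],-1.0])
    return np.array(c["position"]),R.from_quat(c["rotation"]).apply(d)
def onz(c,u,v,z):
    p,d=ray(c,u,v);return p+d*(z-p[2])/d[2]
def proj(c,P):
    q=R.from_quat(c["rotation"]).inv().apply(np.asarray(P)-c["position"])
    return np.array([c["cx"]-c["fx"]*q[0]/q[2],c["cy"]+c["fy"]*q[1]/q[2]])
def tri(a,b):
    A=[];B=[]
    for c,u,v in (a,b):
        p,d=ray(c,u,v);d/=np.linalg.norm(d);M=np.eye(3)-np.outer(d,d);A.append(M);B.append(M@p)
    return np.linalg.lstsq(np.vstack(A),np.hstack(B),rcond=None)[0]
E
python3 - <<'E'
from rig import robot
import cv2,numpy as np,pickle
from h import *
t=robot.camera("top");s=robot.camera("side")
pickle.dump((t,s),open("c0.pkl","wb"))
a=cv2.resize(t["pixels"][120:215,290:390],None,fx=6,fy=6,interpolation=cv2.INTER_CUBIC)
cv2.imwrite("pics/topc.png",a[:,:,::-1])
a=cv2.resize(s["pixels"][165:245,255:345],None,fx=7,fy=7,interpolation=cv2.INTER_CUBIC)
cv2.imwrite("pics/sidec.png",a[:,:,::-1])
def cents(c,box,names):
    u0,u1,v0,v1=box
    hsv=cv2.cvtColor(c["pixels"],cv2.COLOR_RGB2HSV)
    for n,lo,hi in names:
        m=cv2.inRange(hsv,lo,hi);k=np.zeros_like(m);k[v0:v1,u0:u1]=m[v0:v1,u0:u1]
        N,l,st,ce=cv2.connectedComponentsWithStats(k)
        for i in range(1,N):
            if st[i,4]>8:print(n,ce[i],st[i,4],onz(c,*ce[i],0.097+0.0))
cols=[("green",(45,120,60),(80,255,255)),("red",(0,150,80),(8,255,255)),("yellow",(22,150,120),(35,255,255)),("black",(0,0,0),(179,255,40))]
cents(t,(295,380,125,212),cols)
print("side");cents(s,(262,335,170,240),cols)
m=cv2.inRange(cv2.cvtColor(t["pixels"],cv2.COLOR_RGB2HSV),(0,0,170),(179,50,255))
N,l,st,ce=cv2.connectedComponentsWithStats(m)
i=np.argmax([st[j,4] if 300<ce[j][0]<380 and 130<ce[j][1]<210 else 0 for j in range(N)])
cn,_=cv2.findContours((l==i).astype(np.uint8),cv2.RETR_EXTERNAL,2)
r=cv2.minAreaRect(max(cn,key=cv2.contourArea));print(r)
b=cv2.boxPoints(r);P=np.array([onz(t,*p,0.095) for p in b]);print(b,P,P.mean(0))
print(np.linalg.norm(P-np.roll(P,1,0),axis=1))
E
```

```text
green [331.5 160. ] 32 [ 0.57684451 -0.01863791  0.097     ]
green [324.51388889 165.47222222] 72 [0.56100933 0.00130938 0.097     ]
red [347.31034483 151.37931034] 29 [ 0.60186878 -0.06388561  0.097     ]
red [337.06666667 156.66666667] 30 [ 0.58651037 -0.0345567   0.097     ]
red [343.16129032 156.        ] 31 [ 0.58847629 -0.05200186  0.097     ]
yellow [356.41935484 166.87096774] 31 [ 0.55719248 -0.08988527  0.097     ]
yellow [348.34375 171.15625] 64 [ 0.54480035 -0.06680344  0.097     ]
black [348.41666667 162.16666667] 12 [ 0.57070134 -0.06703101  0.097     ]
black [336.71014493 168.33333333] 69 [ 0.55284706 -0.03357066  0.097     ]
black [308.5483871  173.67741935] 31 [0.53727196 0.04684837 0.097     ]
black [331.73333333 184.15555556] 90 [ 0.50735112 -0.01942937  0.097     ]
black [351.61458333 192.25      ] 96 [ 0.48432872 -0.0760684   0.097     ]
black [323.07692308 199.07692308] 13 [0.46461018 0.00512049 0.097     ]
side
green [291.  194.5] 14 [ 0.57361899 -0.01761701  0.097     ]
green [291.05 201.15] 20 [0.55801927 0.00807476 0.097     ]
red [291.11764706 190.23529412] 17 [ 0.58360082 -0.03490486  0.097     ]
black [313.08333333 185.11666667] 60 [ 0.53781979 -0.08642709  0.097     ]
black [299.94117647 193.70588235] 34 [ 0.55237523 -0.03274514  0.097     ]
black [300.86238532 234.13761468] 109 [0.4678683  0.10935751 0.097     ]
((319.5, 199.5), (399.0, 639.0), 90.0)
[[-1.2215852e-14  0.0000000e+00]
 [ 6.3900000e+02  0.0000000e+00]
 [ 6.3900000e+02  3.9900000e+02]
 [ 0.0000000e+00  3.9900000e+02]] [[ 1.05114495  0.95994876  0.095     ]
 [ 1.05165975 -0.91761323  0.095     ]
 [-0.08525188 -0.86688488  0.095     ]
 [-0.0942335   0.90007397  0.095     ]] [0.48082983 0.01888115 0.095     ]
[1.14694236 1.87756206 1.1380428  1.76698168]
```

View pics/topc.png

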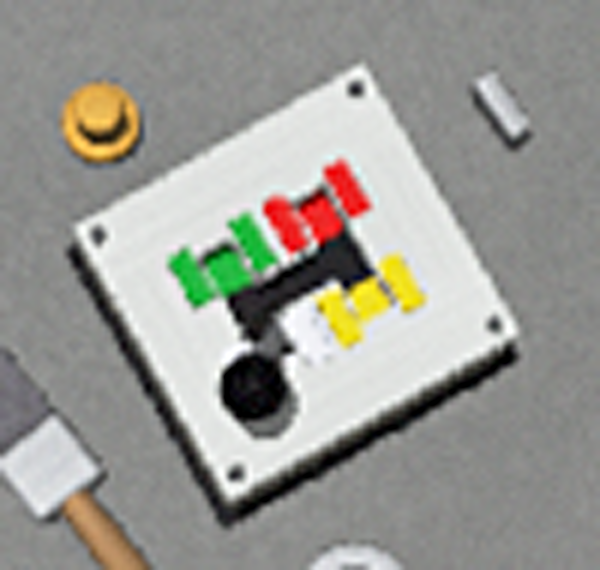

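View pics/sidec.png

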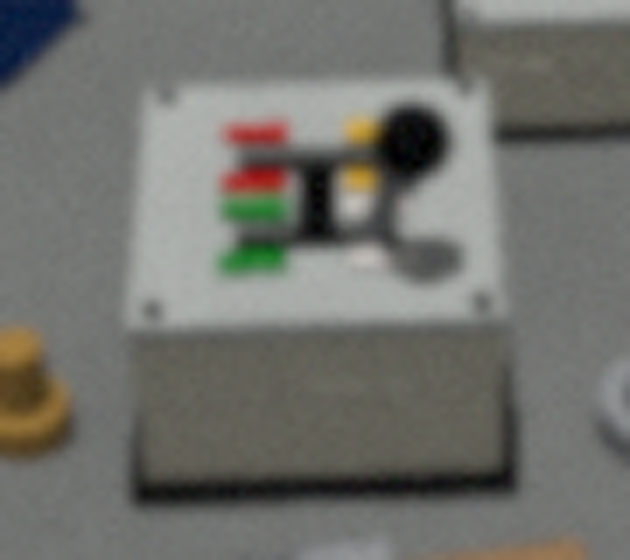

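The crop shows the middle box with the black knob at crop (253,387), i.e. full image (332,184), leaning to the near-left (white). Green (crop 225,265) is at the far end of the same column, red is at far right, and yellow is near right. So the job is one straight push along gate +x. Next I measure the gate frame.

```bash
python3 - <<'E'
import pickle
from h import *
t,s=pickle.load(open("c0.pkl","rb"))
cor=np.array([(75,228),(362,65),(518,335),(230,505)])/6+[290,120]
scr=np.array([(98,235),(356,89),(494,325),(236,474)])/6+[290,120]
ss=np.array([(152,310),(167,95),(466,83),(482,303)])/7+[255,165]
for n,p in(("cor",cor),("scr",scr)):
    P=np.array([onz(t,*q,0.095) for q in p]);print(n,P.round(4).tolist(),P.mean(0),np.linalg.norm(P-np.roll(P,1,0),axis=1))
    d1=P[1]-P[0]+P[2]-P[3]; d2=P[0]-P[3]+P[1]-P[2]  # -y gate, +x gate
    print(np.degrees(np.arctan2(d1[1],d1[0]))+90,np.degrees(np.arctan2(d2[1],d2[0])))
P=np.array([onz(s,*q,0.095) for q in ss]);print("side",P.round(4),P.mean(0))
d1=P[1]-P[0]+P[2]-P[3]; d2=P[0]-P[3]+P[1]-P[2]
print(np.degrees(np.arctan2(d1[1],d1[0]))+90,np.degrees(np.arctan2(d2[1],d2[0])))
k=tri((t,332.0,184.4),(s,313.3,185.0));print("knob",k)
print(proj(t,k),proj(s,k))
for p in [(225,265),(320,215),(370,297)]:print(onz(t,290+p[0]/6,120+p[1]/6,0.09))
# bystanders on bench
for n,u,v,z in [("ring",349,220,.02),("block",374,138,.015),("shaft",307,141,.05),("brush",300,200,.02),("cleaner",460,229,.1),("plug",187,171,.08),("vee",475,143,.04)]:print(n,onz(t,u,v,z))
E
```

```text
cor [[0.5828, 0.0645, 0.095], [0.662, -0.0727, 0.095], [0.5318, -0.1468, 0.095], [0.4503, -0.0099, 0.095]] [ 0.55669927 -0.0412278   0.095     ] [0.15192988 0.15843394 0.14980331 0.1593815 ]
30.383738163960373 29.48478145687586
scr [[0.5794, 0.0535, 0.095], [0.6503, -0.0698, 0.095], [0.5366, -0.1354, 0.095], [0.465, -0.0127, 0.095]] [ 0.55782662 -0.04111276  0.095     ] [0.13213477 0.14223794 0.13131237 0.14206042]
30.06692055910792 30.018446732121035
side [[ 0.5766  0.0545  0.095 ]
 [ 0.6483 -0.0693  0.095 ]
 [ 0.5356 -0.1377  0.095 ]
 [ 0.4622 -0.0094  0.095 ]] [ 0.5556873  -0.04047244  0.095     ]
29.92865523254217 30.224656325619485
knob [ 0.50020051 -0.01948704  0.15651177]
[332.01785507 184.438968  ] [313.25730686 184.99578109]
[ 0.56581925 -0.00724664  0.09      ]
[ 0.59010055 -0.05273792  0.09      ]
[ 0.55054201 -0.0766554   0.09      ]
ring [ 0.40817116 -0.07208856  0.02      ]
block [ 0.65711769 -0.14828625  0.015     ]
shaft [0.6407672  0.05352025 0.05      ]
brush [0.46763643 0.07460644 0.02      ]
cleaner [ 0.38074744 -0.38152161  0.1       ]
plug [0.54638827 0.39944482 0.08      ]
vee [ 0.63768798 -0.44625535  0.04      ]
```

```bash
cat > st.py <<'E'
from rig import robot
from h import *
C=np.array([0.5568,-0.041]);ex=np.array([.866,.5]);ey=np.array([-.5,.866])
def st():
    o=robot.get_obs();r=R.from_quat(o["tool_rot"]).as_matrix()
    p=o["position"]-np.array([*C,0]);g=np.array([p[:2]@ex,p[:2]@ey,o["position"][2]])
    f=o["ft_force"]
    yaw=np.degrees(np.arctan2(r[1,2],r[0,2]))
    print("t",o["time"],"gate xyz mm",(g*1000).round(1),"Fgate",np.round([f[:2]@ex,f[:2]@ey,f[2]],2),"toolz yaw",yaw.round(1),"w",o["grip_width"],"q6",o["q"][5].round(2))
    return o,r,g
def need(tx,ty,tz,o,r):
    w=np.array([*(C+tx*ex+ty*ey),tz]);print("world",w,"tool shift mm",(r.T@(w-o["position"])*1000).round(1))
E
python3 - <<'E'
from st import *
o,r,g=st();print(r.round(3))
t=R.from_euler('y',0.15).as_matrix();rr=r@t;print("turn +.15 -> yaw",np.degrees(np.arctan2(rr[1,2],rr[0,2])))
need(-.095,.049,.222,o,r)
import pickle
t,s=pickle.load(open("c0.pkl","rb"))
for k in [(-47,47),(-38,47)]:
    w=np.array([*(C+k[0]/1000*ex+k[1]/1000*ey),.1565]);print(k,proj(t,w),proj(s,w))
E
```

```text
t 0.25 gate xyz mm [-599.6 -295.3  222.1] Fgate [ 0.37 -0.79 -0.71] toolz yaw 17.2 w 0.08740181171284288 q6 -0.18
[[ 0.296 -0.     0.955]
 [-0.955  0.001  0.296]
 [-0.001 -1.     0.   ]]
turn +.15 -> yaw 8.638568916190104
world [ 0.45003  -0.046066  0.222   ] tool shift mm [-447.4    0.6  416.1]
(-47, 47) [333.59014355 187.21002176] [316.45406464 184.92476389]
(-38, 47) [331.9487925  184.36959431] [313.16285518 185.01703557]
```

```bash
python3 -m creep '[[[0,0,0],-0.14,0],[[0,0,0],-0.083,0],[[-27,0,40],0,0],[[-27,0,40],0,0],[[-27,0,40],0,0],[[-27,0,40],0,0],[[-27,0,40],0,0],[[-27,0,40],0,0]]' 10; python3 - <<'E'
from st import *
o,r,g=st();need(-.095,.049,.222,o,r)
E
```

```text
time: 1.05
position: [0.3125, -0.3349, 0.2227]
tool_rot: [0.612, -0.354, 0.354, -0.612]
ft_force: [0.7, 0.4, -0.0]
grip_width: 0.031
t 1.05 gate xyz mm [-358.5 -132.4  222.7] Fgate [ 0.83  0.   -0.04] toolz yaw 30.0 w 0.03099747972966067 q6 -0.02
world [ 0.45003  -0.046066  0.222   ] tool shift mm [-181.5    0.6  263.4]
```

```bash
python3 -m creep '[[[-27,0,40],0,0],[[-27,0,40],0,0],[[-27,0,40],0,0],[[-27,0,40],0,0],[[-27,0,40],0,0],[[-27,0,40],0,0],[[-20,0,23],0,0],[[0,0,0],0,0]]' 10; python3 - <<'E'
from st import *
o,r,g=st();need(-.095,.049,.145,o,r)
for n in ["top","side"]:
    c=robot.camera(n);cv2.imwrite(f"pics/{n}1.png",c["pixels"][:,:,::-1])
E
```

```text
time: 1.85
position: [0.4493, -0.0441, 0.2226]
tool_rot: [-0.613, 0.352, -0.352, 0.614]
ft_force: [-1.1, 0.5, -0.4]
grip_width: 0.0006
t 1.85 gate xyz mm [-94.7  51.  222.6] Fgate [-0.69  1.   -0.38] toolz yaw 30.3 w 0.000553314275986575 q6 0.69
world [ 0.45003  -0.046066  0.145   ] tool shift mm [ 2.1 77.6 -0.4]
```

View pics/side1.png

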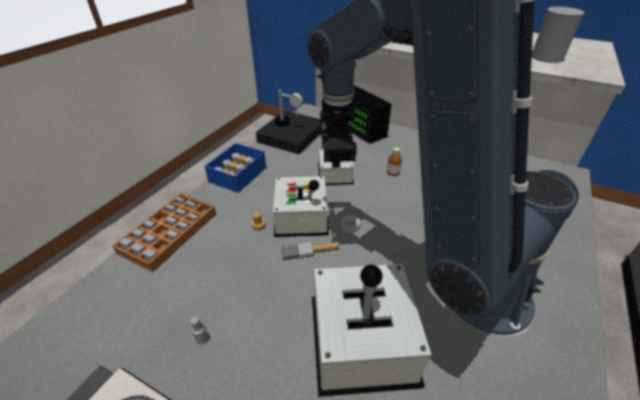

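View pics/top1.png

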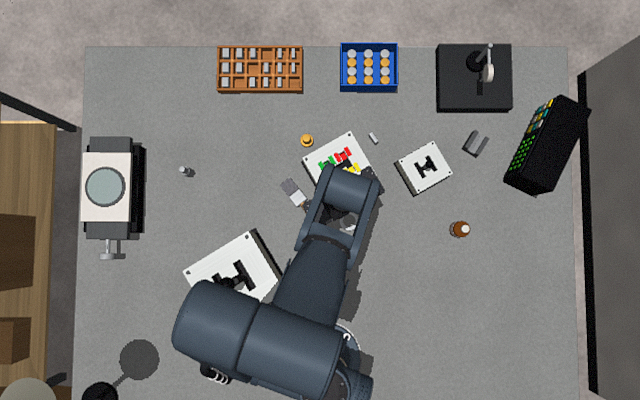

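The side view shows the gripper at (340,150), to the robot's side of the knob at (313,185), with a clear gap. The top view shows no contact with the large box's lever. Descending behind the knob.

```bash
python3 -m creep '[[[2,20,0],0,0],[[0,20,0],0,0],[[0,20,0],0,0],[[0,17,0],0,0],[[0,0,0],0,0]]' 10; python3 - <<'E'
from st import *
o,r,g=st()
c=robot.camera("side");a=cv2.resize(c["pixels"][110:260,230:430],None,fx=4,fy=4,interpolation=cv2.INTER_CUBIC);cv2.imwrite("pics/side2.png",a[:,:,::-1])
E
```

```text
time: 2.45
position: [0.4479, -0.0502, 0.1439]
tool_rot: [0.612, -0.356, 0.353, -0.612]
ft_force: [0.3, 0.3, 0.1]
grip_width: 0.0004
t 2.45 gate xyz mm [-98.9  46.5 143.9] Fgate [0.41 0.15 0.11] toolz yaw 29.9 w 0.00039825931737140946 q6 0.69
```

View pics/side2.png

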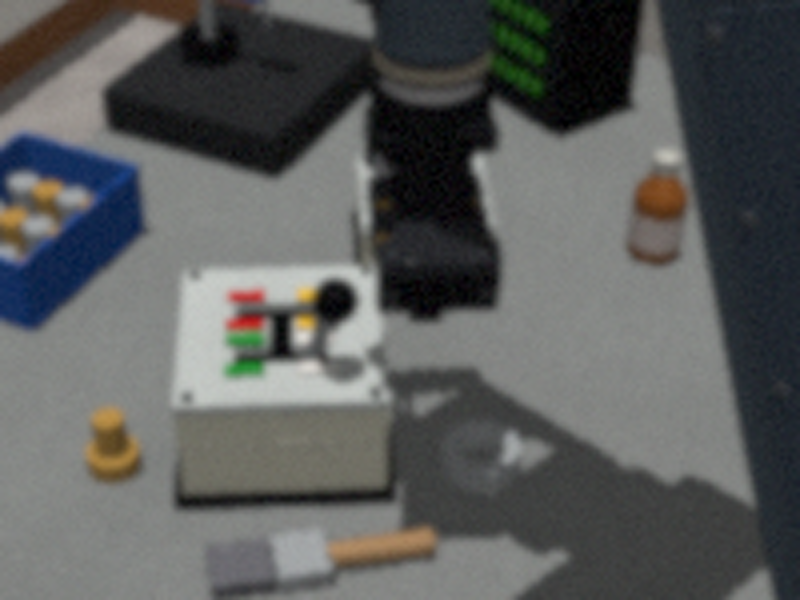

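```bash
python3 -m creep '[[[0,0,8],0,0],[[0,0,8],0,0],[[0,0,6],0,0],[[0,0,4],0,0],[[0,0,4],0,0],[[0,0,4],0,0],[[0,0,4],0,0],[[0,0,4],0,0]]' 10; python3 - <<'E'
from st import *
o,r,g=st()
E
python3 -m creep '[[[0,0,4],0,0],[[0,0,4],0,0],[[0,0,4],0,0],[[0,0,4],0,0]]' 10; python3 - <<'E'
from st import *
o,r,g=st()
c=robot.camera("side");a=cv2.resize(c["pixels"][110:260,230:430],None,fx=4,fy=4,interpolation=cv2.INTER_CUBIC);cv2.imwrite("pics/side3.png",a[:,:,::-1])
c=robot.camera("wrist");cv2.imwrite("pics/wrist3.png",c["pixels"][:,:,::-1])
E
```

```text
time: 3.3
position: [0.4847, -0.0279, 0.1454]
tool_rot: [0.613, -0.354, 0.352, -0.612]
ft_force: [-4.6, -0.9, 3.0]
grip_width: 0.0003
t 3.3 gate xyz mm [-55.9  47.4 145.4] Fgate [-4.48  1.51  3.01] toolz yaw 30.0 w 0.0003332857340368735 q6 0.76
time: 3.7
position: [0.4998, -0.0197, 0.1455]
tool_rot: [-0.612, 0.354, -0.353, 0.612]
ft_force: [-4.6, -0.2, 3.2]
grip_width: 0.0007
t 3.7 gate xyz mm [-38.7  46.9 145.5] Fgate [-4.12  2.12  3.21] toolz yaw 30.0 w 0.0007194067596386728 q6 0.78
```

View pics/side3.png

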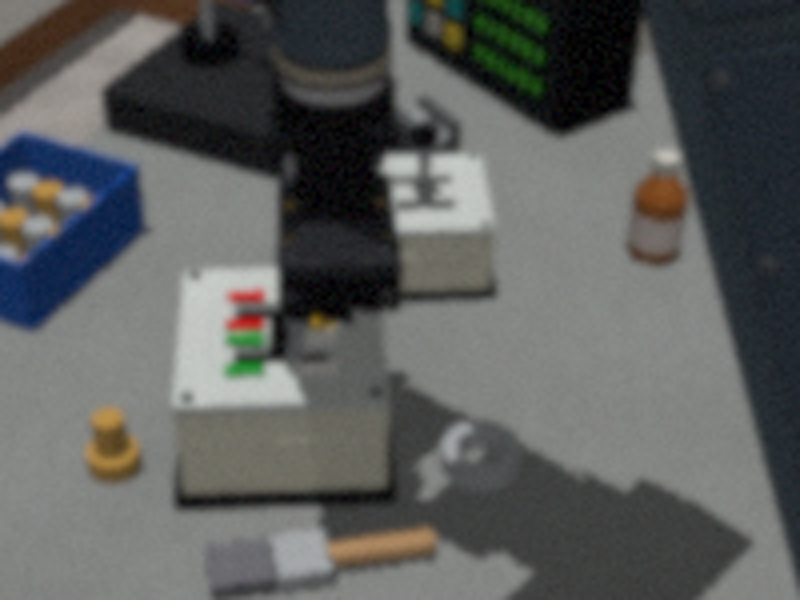

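View pics/wrist3.png

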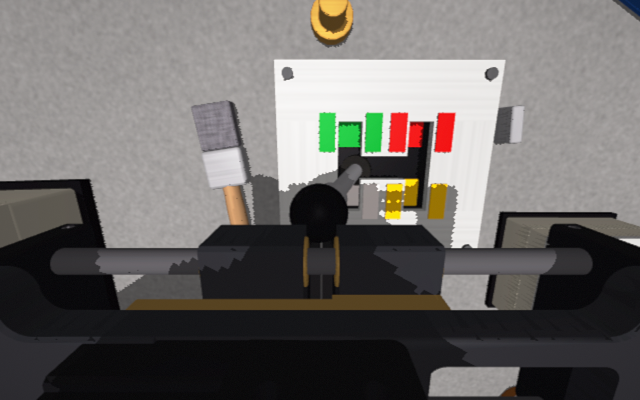

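The wrist view shows the knob at (318,213) touching the closed fingertips, with the stem entering the left-hand (white/green) column at (355,172). I continue straight, with a slight outward bias to pass the cross bar.

```bash
python3 -m creep '[[[-0.6,0,4],0,0],[[-0.6,0,4],0,0],[[-0.6,0,4],0,0],[[-0.6,0,4],0,0],[[-0.6,0,4],0,0],[[-0.4,0,4],0,0]]' 10; python3 - <<'E'
from st import *
o,r,g=st()
c=robot.camera("wrist");cv2.imwrite("pics/wrist4.png",c["pixels"][:,:,::-1])
E
```

```text
time: 4.4
position: [0.5201, -0.0054, 0.1457]
tool_rot: [-0.612, 0.353, -0.354, 0.612]
ft_force: [-1.8, -2.4, 2.7]
grip_width: 0.0006
t 4.4 gate xyz mm [-14.   49.1 145.7] Fgate [-2.74 -1.15  2.72] toolz yaw 30.0 w 0.0006433240847802108 q6 0.82
```

View pics/wrist4.png

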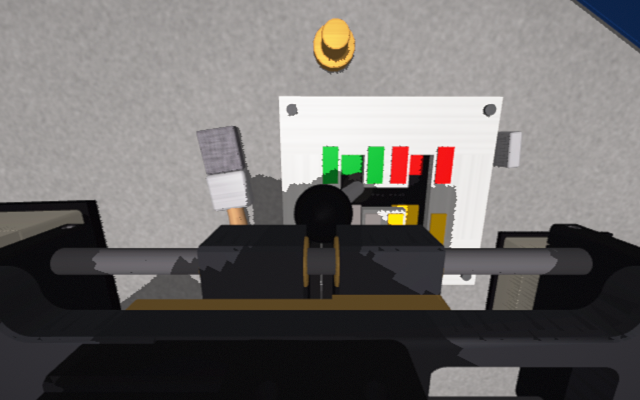

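The knob (323,213) is past neutral and the stem is still in the green column. Continuing into the green slot.

```bash
python3 -m creep '[[[0,0,4],0,0],[[0,0,4],0,0],[[0,0,4],0,0],[[0,0,4],0,0],[[0,0,4],0,0],[[0,0,3],0,0]]' 10; python3 - <<'E'
from st import *
o,r,g=st()
E
python3 -m creep '[[[0,0,2],0,0],[[0,0,2],0,0],[[0,0,2],0,0]]' 10; python3 - <<'E'
from st import *
o,r,g=st()
E
```

```text
time: 5.05
position: [0.5392, 0.0062, 0.1451]
tool_rot: [0.613, -0.353, 0.353, -0.612]
ft_force: [-1.1, -4.4, -1.2]
grip_width: 0.0001
t 5.05 gate xyz mm [  8.3  49.7 145.1] Fgate [-3.16 -3.31 -1.17] toolz yaw 30.0 w 0.00011127521203414088 q6 0.85
time: 5.35
position: [0.5437, 0.0094, 0.1452]
tool_rot: [0.613, -0.354, 0.353, -0.612]
ft_force: [-1.8, -3.4, -1.9]
grip_width: 0.0001
t 5.35 gate xyz mm [ 13.9  50.2 145.2] Fgate [-3.31 -2.03 -1.89] toolz yaw 30.0 w 0.00014866079915414277 q6 0.86
```

```bash
python3 -m creep '[[[0,0,2],0,0],[[0,0,2],0,0],[[0,0,0],0,0]]' 10; python3 - <<'E'
from st import *
o,r,g=st()
E
python3 -m creep '[[[0,0,2],0,0],[[0,0,0],0,0]]' 10; python3 - <<'E'
from st import *
o,r,g=st()
c=robot.camera("wrist");cv2.imwrite("pics/wrist5.png",c["pixels"][:,:,::-1])
E
```

```text
time: 5.65
position: [0.5474, 0.0117, 0.1454]
tool_rot: [-0.612, 0.354, -0.353, 0.612]
ft_force: [-1.3, -2.4, -2.2]
grip_width: 0.0002
t 5.65 gate xyz mm [ 18.2  50.3 145.4] Fgate [-2.31 -1.48 -2.17] toolz yaw 30.0 w 0.00016087764431172574 q6 0.86
time: 5.85
position: [0.5492, 0.0126, 0.1455]
tool_rot: [-0.612, 0.354, -0.353, 0.612]
ft_force: [-2.2, -2.0, -1.9]
grip_width: 0.0005
t 5.85 gate xyz mm [ 20.2  50.2 145.5] Fgate [-2.92 -0.65 -1.92] toolz yaw 30.0 w 0.0005063915146817518 q6 0.87
```

View pics/wrist5.png

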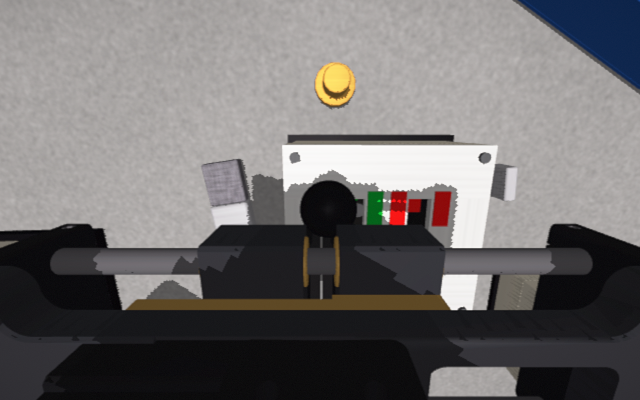

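```bash
python3 -m creep '[[[0,0,1.5],0,0],[[0,0,0],0,0]]' 10; python3 - <<'E'
from st import *
o,r,g=st()
E
python3 -m creep '[[[0,0,1.5],0,0],[[0,0,0],0,0]]' 10; python3 - <<'E'
from st import *
o,r,g=st()
E
```

```text
time: 6.1
position: [0.5505, 0.0133, 0.1455]
tool_rot: [-0.612, 0.354, -0.353, 0.612]
ft_force: [-1.9, -2.8, -1.8]
grip_width: 0.0003
t 6.1 gate xyz mm [ 21.7  50.1 145.5] Fgate [-3.09 -1.5  -1.76] toolz yaw 30.0 w 0.0003246124315220854 q6 0.87
time: 6.3
position: [0.552, 0.0139, 0.1455]
tool_rot: [-0.612, 0.354, -0.353, 0.612]
ft_force: [-3.0, -2.3, -1.6]
grip_width: 0.0004
t 6.3 gate xyz mm [ 23.3  50.  145.5] Fgate [-3.75 -0.45 -1.63] toolz yaw 30.0 w 0.0004022500532685597 q6 0.87
```

```bash
python3 -m creep '[[[0,0,1.5],0,0],[[0,0,0],0,0]]' 10; python3 - <<'E'
from st import *
o,r,g=st()
E
python3 -m creep '[[[0,0,1],0,0],[[0,0,0],0,0]]' 10; python3 - <<'E'
from st import *
o,r,g=st()
E
```

```text
time: 6.5
position: [0.5526, 0.0145, 0.1453]
tool_rot: [0.613, -0.354, 0.353, -0.612]
ft_force: [-3.6, -2.4, -2.3]
grip_width: 0.0007
t 6.5 gate xyz mm [ 24.1  50.1 145.3] Fgate [-4.32 -0.25 -2.29] toolz yaw 30.0 w 0.0006690108233186568 q6 0.87
time: 6.7
position: [0.5529, 0.0147, 0.1452]
tool_rot: [0.613, -0.354, 0.353, -0.612]
ft_force: [-4.9, -5.1, -1.8]
grip_width: 0.0006
t 6.7 gate xyz mm [ 24.5  50.2 145.2] Fgate [-6.78 -2.03 -1.76] toolz yaw 30.0 w 0.0006160935418171377 q6 0.87
```

```bash
python3 -m creep '[[[0,0,1],0,0],[[0,0,0],0,0]]' 10; python3 - <<'E'
from st import *
o,r,g=st()
E
python3 -m creep '[[[0,0,1],0,0],[[0,0,0],0,0]]' 10; python3 - <<'E'
from st import *
o,r,g=st()
E
```

```text
time: 6.9
position: [0.5532, 0.0149, 0.1451]
tool_rot: [0.614, -0.354, 0.352, -0.611]
ft_force: [-6.4, -5.8, -2.2]
grip_width: 0.0004
t 6.9 gate xyz mm [ 24.8  50.2 145.1] Fgate [-8.43 -1.79 -2.21] toolz yaw 30.0 w 0.0003660732444493506 q6 0.87
time: 7.1
position: [0.5534, 0.0151, 0.1451]
tool_rot: [0.614, -0.355, 0.352, -0.611]
ft_force: [-6.6, -7.0, -1.3]
grip_width: 0.0006
t 7.1 gate xyz mm [ 25.1  50.3 145.1] Fgate [-9.25 -2.73 -1.29] toolz yaw 30.1 w 0.0006179192715940861 q6 0.88
```

The tip stalls near x = 24–25 mm while the force climbs from 3 to 9 N, so the stem is against the end wall. Backing straight off, then lifting.

```bash
python3 -m creep '[[[0,0,-5],0,0],[[0,0,-10],0,0],[[0,0,-15],0,0],[[0,0,-20],0,0],[[0,-20,-20],0,0],[[0,-25,-20],0,0],[[0,-30,-20],0,0],[[0,0,0],0,0]]' 10
python3 -m creep '[[[0,-30,-10],0,0],[[40,0,-20],0,0],[[45,0,-20],0,0],[[45,0,-20],0,0],[[45,0,-20],0,0],[[45,0,-20],0,0],[[40,0,-20],0,0],[[0,0,0],0,0]]' 10
python3 - <<'E'
from st import *
import pickle
o,r,g=st()
t=robot.camera("top");s=robot.camera("side");pickle.dump((t,s),open("c1.pkl","wb"))
cv2.imwrite("pics/top6.png",t["pixels"][:,:,::-1]);cv2.imwrite("pics/side6.png",s["pixels"][:,:,::-1])
a=cv2.resize(t["pixels"][120:215,290:390],None,fx=4,fy=4,interpolation=cv2.INTER_CUBIC)
b=cv2.resize(s["pixels"][165:260,245:345],None,fx=4,fy=4,interpolation=cv2.INTER_CUBIC)
cv2.imwrite("pics/c6.png",np.hstack([a,b])[:,:,::-1])
E
```

```text
time: 7.9
position: [0.4621, -0.0401, 0.2244]
tool_rot: [-0.611, 0.351, -0.357, 0.613]
ft_force: [1.0, 0.1, -0.8]
grip_width: 0.0006
time: 8.7
position: [0.4799, -0.336, 0.2503]
tool_rot: [0.612, -0.353, 0.358, -0.611]
ft_force: [-0.5, 0.6, 0.0]
grip_width: 0.0005
t 8.7 gate xyz mm [-214.1 -217.   250.3] Fgate [-0.13  0.82  0.03] toolz yaw 29.7 w 0.00045097074353024147 q6 0.25
```

View pics/c6.png

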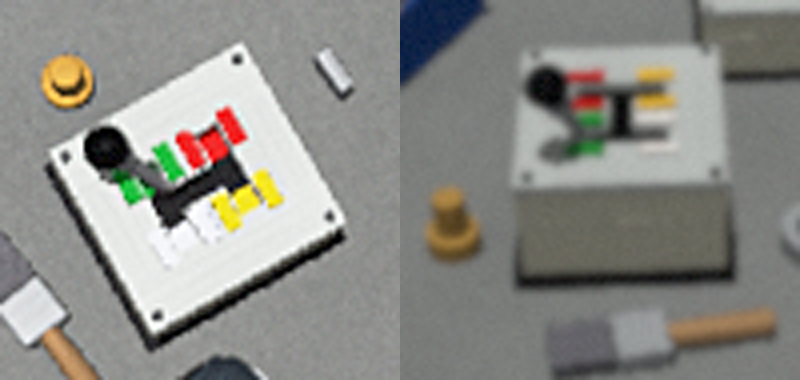

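View pics/top6.png

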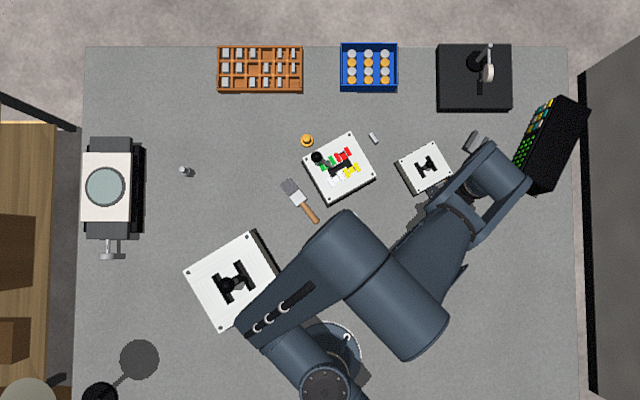

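```bash
python3 - <<'E'
from h import *
import pickle
C=np.array([0.5568,-0.041]);ex=np.array([.866,.5]);ey=np.array([-.5,.866])
t,s=pickle.load(open("c1.pkl","rb"));t0,s0=pickle.load(open("c0.pkl","rb"))
k=tri((t,290+103.5/4,120+146/4),(s,245+147/4,165+86/4))
p=k[:2]-C;print(k,"knob gate",p@ex,p@ey,"tip tilt angles",np.arctan2(p@ex,k[2]-.011),np.arctan2(p@ey,k[2]-.011))
d=(cv2.absdiff(s["pixels"],s0["pixels"]).max(2)>45)
for n,u0,u1,v0,v1 in [("shaft",248,270,208,232),("brush",278,342,238,260),("ring",336,364,212,234),("cleaner",384,406,144,178),("plug",185,212,312,346)]:print(n,d[v0:v1,u0:u1].sum())
d=(cv2.absdiff(t["pixels"],t0["pixels"]).max(2)>45)
for n,u0,u1,v0,v1 in [("block",366,382,130,148),("shaft",298,316,132,150),("plug",177,197,163,180),("brush",278,322,176,226)]:print(n,d[v0:v1,u0:u1].sum())
E
```

```text
[0.57610574 0.02425632 0.1545963 ] knob gate 0.049346928192355574 0.046859103789946836 tip tilt angles 0.3310070097902061 0.3154301048449087
shaft 0
brush 0
ring 0
cleaner 294
plug 0
block 0
shaft 0
plug 0
brush 0
```

View pics/side6.png

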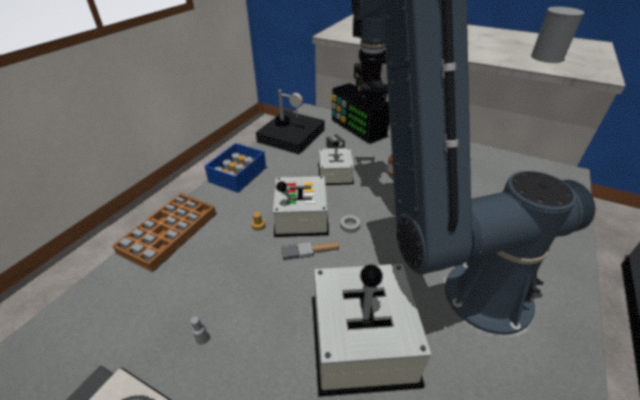

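The knob is at gate (+49, +47) mm, which matches fully home in green (about +47, +47). The bystanders in view are unchanged; the arm only hides the cleaner here, and nothing went near it below z = 0.22.

```bash
python3 -c "
from rig import robot
print(robot.hand_in())"
```

```text
the job is handed in; nothing more can be done
None
```

I pushed the lever straight along its column from the white slot into the green one with closed fingertips. I kept pushing until it stopped against the end wall at about 9 N, then backed off, moved the arm clear and handed in at about 9 s.

- **Lever position:** the last check from two camera views put the knob at gate (+49, +47) mm, about what fully home in green needs (+47, +47). The lever stayed in the white/green column throughout, so it never entered the red or yellow slot.
- **Start position:** the knob first measured about 9 mm short of the slot end in gate x (-38 instead of -47). I took this as the lever not being parked at the wall; it did not affect the push.
- **Bystanders:** the gauge block, shaft, plug gauge, brush and ring showed no change between the before and after pictures. The arm hid the cleaner in the last pictures, and I did not compare the vee block. The tool passed over the cleaner's area at a height of 0.22 m or more.

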